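Press a disc and hold the sprung tray out at the mark

TASK

On the small grey hand press, with its tray still fully in, pull the black-knobbed lever forward right to its stop and ease it back to rest. Then grip the upright fin of the spring-return tray, pull the tray out until its pointer is level with the line on the index clip on the rail beside it, and finish still gripping it there: the tray springs back if let go. Let neither lever nor tray snap back, and leave the index clip and the other things on the bench where they are.

Things in the scene. Friction and masses are not known exactly. Their poses are not given: they have to be found in the camera images.
- press: Grey hand-lever pellet press fixed to the bench: base plate 265 x 120 x 12 mm, column and head 180 mm high. Origin on the bench surface, under the head. Its own -x points out of its front, the way the tray comes out and the lever is pulled; z up. The base reaches from x = -200 to +65 mm and y = -60 to +60 mm in its own axes, the head from x = -30 to +60, y = -35 to +35 mm and z = 115 to 180 mm. Its front faces within about 15 degrees of the robot's left (world +y).
- lever_knob (a point): Centre of the lever's black ball knob, 30 mm diameter, at the top of a 10 mm rod, 130 mm from lever_pivot. Free all round; its lever swings in the plane of the press's x and z axes, beside the head, on its -y side (the side towards the robot).
- lever_pivot (a point): Point on the lever's hinge axis, in the plane in which the knob swings; the axis is the press's y axis. 145 mm above the bench.
- lever (a joint): Lever angle in rad: 0 at rest (knob leaning 0.25 rad from vertical to the press's +x, rear), grows as the knob is pulled over the top towards the press's -x, to the stop at 1.0 (knob leaning 0.75 rad forward). A spring returns it: about 3 N at the knob at rest, 6 N at the stop. It moves the ram down and up.
- tray (a joint): How far the tray is out, in m: 0 fully in, stop at 0.085. A spring pulls it in: 3 N at 0, plus 60 N per m.
- tray_grip (a point): Centre to grip on the tray's black upright fin: the fin is 30 mm long (press x), 12 mm thick (press y) and its top is 93 mm above the bench, 21 mm above this point; grip it across its thickness. Its sides are free down to 35 mm above the bench. It moves with the tray along the press's x.
- tray_pointer (a point): Tip of the thin pointer on the side of the tray, 26 mm above the bench. It moves with the tray.
- index_mark (a point): Thin light line across the middle of the index clip, a dark saddle 12 x 16 x 12 mm (top 33 mm above the bench) on the rail at the press's -y side of the tray. It stands 35 to 60 mm towards the press's -x from the pointer of the closed tray, different each time; the tray is at the mark when tray_pointer and index_mark have the same press x. A stiff friction fit on its rail, not to be pushed.
- beaker_50: Small clear beaker, 52 mm wide, 58 mm high, standing beside the press; origin under its centre. A bystander: leave it alone.
- tape_roll: Roll of white tape lying flat, 80 mm across, 19 mm high, beside the press; origin under its centre. A bystander: leave it alone.
- marker: Marker pen lying, 122 mm long, 15 mm high, in front of the press; origin under its centre. A bystander: leave it alone.
- bench_timer: Flat timer, 62 x 62 x 18 mm, on the bench; origin under its centre. A bystander: leave it alone.
- tweezers: Steel tweezers lying, 129 mm long, 10 mm high; origin under its centre. A bystander: leave it alone.
- stir_bar: White stir bar lying, 40 mm long, 10 mm high; origin under its centre. A bystander: leave it alone.

How it is judged:
By the outcome, as a careful person would: the job done as asked, in the order asked, and still so for the second after the job is handed in, while the arm keeps its last pose, push and grip.
It also fails if it takes over 48 s, if anything falls off the work surface, if the arm or the gripper's body presses on something with over 40 N, if the wrist force passes 120 N, or if a joint passes its speed limit or range.

ROBOT

A 7-joint arm with a two-finger parallel gripper is mounted at the origin on a cart in front of the work surface, level with it; the furniture and walls round the work are solid. World frame = base frame: x ahead of the robot, y to its left, z up, the work surface at z = 0. Lengths are in m, angles in rad, forces in N, time in s.
With the tool pointing down it reaches from about 0.4 to 0.85 m from the base axis. Payload 4.5 kg.
Tool frame: the origin (TCP) lies on the centre line of the jaws, within the pads' length; the fingertips stand 8 mm ahead of it and the grasp point (between the pads) lies 11 mm behind it; z points along the fingers, x is the direction in which the jaws open and shut, and the axes are right-handed (so a half turn about z gives the same grasp; the last joint's range is limited). The gripper opens to 88 mm and grips with 3 to 60 N. Pads are 18 mm wide; open, the fingers measure 123 mm over their backs; the gripper's body (75 mm by 187 mm) begins 45 mm behind the grasp point.
Start: joints at [1.371, 0.689, -0.195, 1.565, 0.157, 0.902, -0.215], TCP at [0.145, -0.608, 0.247] pointing down, gripper open.
Joint ranges: [-3.01, 3.01], [-0.46, 2.08], [-1.47, 1.51], [0.13, 2.56], [-1, 4.14], [0.04, 2.09], [-2.66, 2.66]. Speed limits (rad/s): [2.57, 2.57, 3.14, 3.14, 3.14, 3.14, 3.14].

INTERFACE

Orientations are given as a unit quaternion [x, y, z, w].
In Python, from plant import get_state, snapshot, finish_job, boxes_of, pinpoint gives the robot as it stands.
- The arm moves only by the shell command python3 -m creep 'ROWS' [FORCE]. ROWS is JSON, a list of rows, each an object with "hand": the finger opening in m, from 0 to 0.0881; "slide": the shift along the tool's x, y, z in m, a list of three; "turn": the turn about the tool's z in degrees. A call has 1 to 5 rows; each row shifts and turns the commanded pose from where the row before left it, along the tool's axes as they then stand; what a row does not reach is not made up. A row lasts 1/8 s, in which the tool goes at most 62.5 mm and 10.7 degrees, less where a joint would pass 70% of its speed; a pose out of reach is approached as far as the arm can. A call is refused whole if a number of a shift passes 0.0625 or a number of a turn 10.7, either way. A call with a gripper value outside its range is refused whole. The fingers move at their own pace and stop on an object; FORCE is the grip in N (left out, the last holds). Time passes only in rows, so rows that do not move let the fingers close. It gives the time, the measured TCP pose, the force and the opening at its end, in the units of the state.
- get_state(): the state, without advancing time (a new reading comes with each control period).
- snapshot(name): name is "side" or "top"; returns a dict with "frame" (400x640x3 uint8, red, green, blue), "depth" (400x640 float32, m along the optical axis (not along the pixel's ray), 0 where there is no reading), "mtx" (3x3 intrinsics, pixels), "camera_from_world" (4x4, takes a point from world to camera coordinates). Camera axes: x right, y down, z forward; pixel columns grow to the right and rows downward; lengths in m; the calibration is good to about 2 mm. A picture is of the moment at which its call begins.
- finish_job(): hands the job in, once; it reports no verdict.
Trained networks look in a picture, given as the dict that the camera call returned (one of the last four; its "shot" number tells which), for a name from the list of things; names that differ only in an ending like _2 or _b are one class to them, and where a whole thing is asked for, a point or a joint stands for the part that bears it (a point fixed in the world has none). Each returns a list of dicts, best first, with "conf" (0 to 1); they miss things now and then, are a little off and sometimes report something else, mostly with a low value. They report only what shows in the picture. A call takes as long as a camera call.
- boxes_of(target, picture): "uv" ([column, row] in pixels, amid what is visible of it).
- pinpoint(target, picture): "uv" ([column, row] in pixels: a listed point, or the origin of a listed thing).
The state is a dict: "clock": time; "q": joint angles; "qd": joint speeds; "joint_torque": joint torques, N m; "tool_pos": TCP position; "eef_rot": TCP orientation; "contact_force": force on the tool from outside, world axes, zero at the start; "moment": the same for the moment, N m; "opening": opening from 0.0 (shut) to 1.0 (fully open).
Only numpy, scipy, OpenCV 4.12 (cv2) and the standard library are available. Lean on these libraries where they do the work, as an engineer would, in place of code of your own. Each camera call takes 0.05 s, during which the arm holds its last target.

## Working session

There is one attempt and no reset: what is moved stays moved. The work goes in short steps, Python scripts to look and compute and a shell command to move; the robot and the scene stay as the last step left them, time stands still between calls to the robot, and variables do not carry over. Pictures are saved under pics/ and viewed, and the job is handed in when it is done.

```bash
ls; mkdir -p pics; cat > h.py <<'E'
import numpy as np, cv2
from plant import get_state, snapshot, finish_job, boxes_of, pinpoint
from scipy.spatial.transform import Rotation as R
def save(p,name): cv2.imwrite('pics/'+name,p['frame'][:,:,::-1])
def ray(p,uv):
    T=np.array(p['camera_from_world']);Rc=T[:3,:3];t=T[:3,3]
    d=Rc.T@np.linalg.inv(p['mtx'])@np.array([uv[0],uv[1],1.]);return -Rc.T@t,d
def atz(p,uv,z):
    o,d=ray(p,uv);return o+d*(z-o[2])/d[2]
def atdepth(p,uv):
    o,d=ray(p,uv);u,v=int(round(uv[0])),int(round(uv[1]));return o+d*p['depth'][v,u]
def proj(p,X):
    T=np.array(p['camera_from_world']);c=T[:3,:3]@np.array(X)+T[:3,3];u=np.array(p['mtx'])@c;return u[:2]/u[2]
E
python3 - <<'E'
from h import *
np.set_printoptions(precision=4,suppress=True)
s=get_state();print({k:np.round(v,3) for k,v in s.items()})
for n in('side','top'):
    p=snapshot(n);save(p,n+'0.png');o,_=ray(p,(320,200));print(n,o,p['mtx'])
    for t in ['press','lever_knob','lever_pivot','tray_grip','tray_pointer','index_mark','beaker_50','tape_roll','marker','bench_timer','tweezers','stir_bar']:
        print(t,[(np.round(d['uv'],1),round(d['conf'],2),atdepth(p,d['uv'])) for d in pinpoint(t,p)[:2]])
E
```

```text
pics
{'clock': np.float64(0.0), 'q': array([ 1.371,  0.69 , -0.194,  1.566,  0.157,  0.903, -0.215]), 'qd': array([-0.001,  0.001,  0.001, -0.001,  0.002, -0.   , -0.001]), 'joint_torque': array([  0.   , -52.756,  -1.267, -15.343,  -0.053,   0.006,   0.   ]), 'tool_pos': array([ 0.145, -0.607,  0.246]), 'eef_rot': array([ 0.785, -0.62 , -0.001, -0.001]), 'contact_force': array([-0.146, -0.571, -0.295]), 'moment': array([-0.061, -0.02 , -0.023]), 'opening': np.float64(0.998)}
side [0.0656 1.4332 0.8939] [[463.4732   0.     324.551 ]
 [  0.     463.4732 204.3005]
 [  0.       0.       1.    ]]
press [(array([332.1, 264.2]), 0.73, array([0.4609, 0.2563, 0.0245]))]
lever_knob [(array([359. , 185.9]), 0.49, array([0.3974, 0.1876, 0.2841]))]
lever_pivot [(array([333.1, 265.2]), 0.59, array([0.4572, 0.2568, 0.0218])), (array([354.9, 229.5]), 0.54, array([ 0.462 , -0.0152,  0.0022]))]
tray_grip [(array([313. , 260.2]), 0.62, array([0.4955, 0.3368, 0.0848]))]
tray_pointer [(array([329.3, 274.2]), 0.93, array([0.4588, 0.2903, 0.0088])), (array([353.6, 229.8]), 0.43, array([ 0.4672, -0.0158, -
[... 995 characters left out ...]
 0.66, array([0.4503, 0.3168, 0.0224]))]
index_mark [(array([238.1, 234.6]), 0.66, array([0.4537, 0.3177, 0.0264])), (array([228. , 231.3]), 0.45, array([0.4642, 0.3528, 0.0077]))]
beaker_50 [(array([279.1, 198.9]), 0.47, array([0.5728, 0.1904, 0.0043]))]
tape_roll [(array([245.5, 183. ]), 0.79, array([0.6226, 0.3009, 0.0055]))]
marker [(array([194. , 209.6]), 0.72, array([0.5319, 0.4634, 0.0141]))]
bench_timer [(array([380.9, 207.5]), 0.54, array([ 0.5496, -0.1393,  0.0205])), (array([270.9, 227.3]), 0.25, array([0.4731, 0.2051, 0.1794]))]
tweezers [(array([352.2, 238.7]), 0.61, array([ 0.4478, -0.0501, -0.0031]))]
stir_bar [(array([432.7, 242.1]), 0.57, array([ 0.4414, -0.3113,  0.0041]))]
```

```bash
python3 - <<'E'
from h import *
a=cv2.imread('pics/top0.png')[160:280,180:320];cv2.imwrite('pics/topz.png',cv2.resize(a,None,fx=5,fy=5,interpolation=cv2.INTER_CUBIC)[:600,:])
a=cv2.imread('pics/side0.png')[150:320,250:400];cv2.imwrite('pics/sidez.png',cv2.resize(a,None,fx=3.5,fy=3.5,interpolation=cv2.INTER_CUBIC))
E
```

```text
(no output)
```

View pics/topz.png

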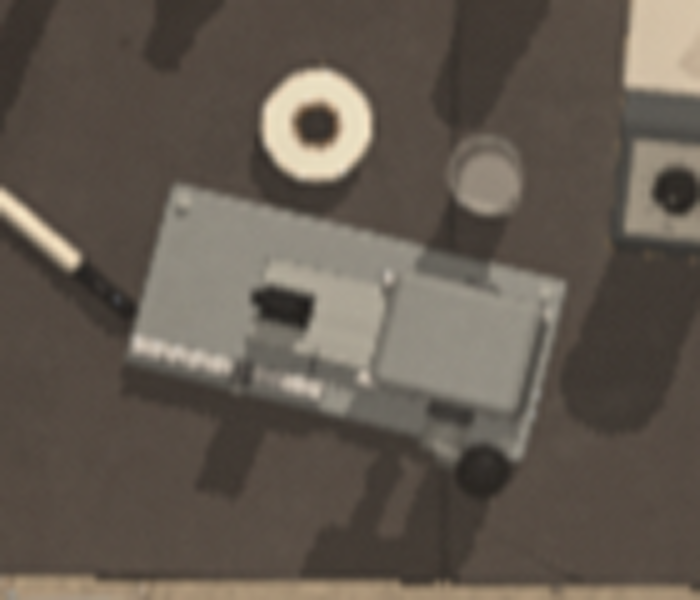

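View pics/sidez.png

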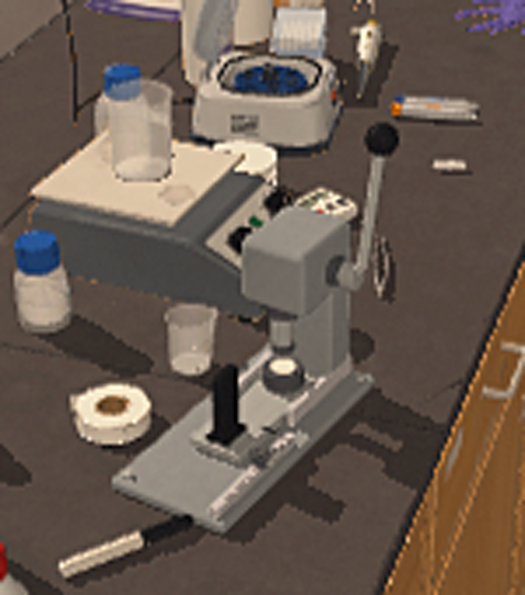

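View pics/side0.png

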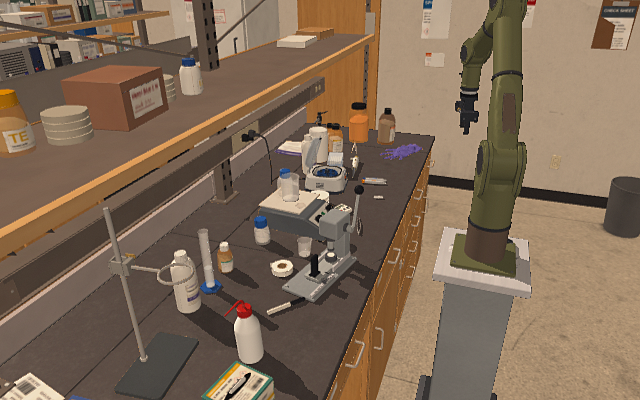

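View pics/top0.png

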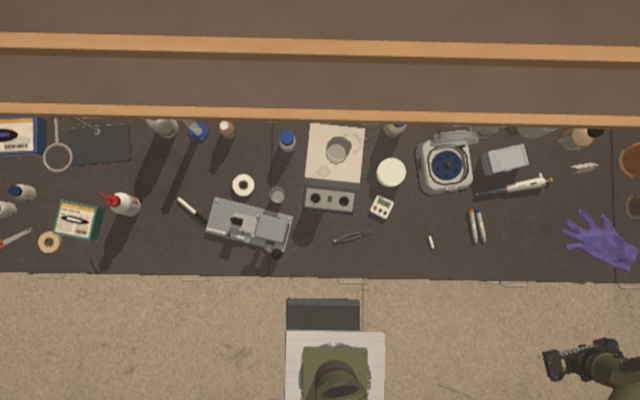

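```bash
cat >> h.py <<'E'
np.set_printoptions(precision=4,suppress=True)
E
python3 - <<'E'
from h import *
import pickle
P={}
for n in('top','side'):
    for t in ['tray_pointer','index_mark','tray_grip','lever_knob','lever_pivot','press']: P[n,t]=[]
zs=dict(tray_pointer=.026,index_mark=.033,tray_grip=.072,lever_knob=.145+.13*np.cos(.25),lever_pivot=.145,press=0)
fr={'top':[],'side':[]}
for k in range(4):
    for n in('top','side'):
        p=snapshot(n);fr[n].append(p)
        for t in zs:
            r=[d for d in pinpoint(t,p)]
            P[n,t].append([(np.round(d['uv'],1).tolist(),round(d['conf'],2),np.round(atz(p,d['uv'],zs[t])[:2],4).tolist()) for d in r[:2]])
for k,v in P.items():
    print(k); [print('   ',x) for x in v]
pickle.dump(fr,open('fr.pkl','wb'))
print(get_state()['clock'])
for n,b in(('top',(195,190,300,260)),('side',(300,250,370,310))):
    a=np.mean([f['frame'].astype(float) for f in fr[n]],0).astype(np.uint8)[b[1]:b[3],b[0]:b[2],::-1]
    cv2.imwrite(f'pics/{n}zz.png',cv2.resize(a,None,fx=7.5 if n=='top' else 10,fy=7.5 if n=='top' else 10,interpolation=cv2.INTER_CUBIC))
# base corners
p=fr['top'][0]
for uv in [(215,197),(293,216),(206,233),(284.5,252)]: print(atz(p,uv,.012))
E
```

```text
('top', 'tray_pointer')
    [([239.4, 235.4], 0.68, [0.4513, 0.3135]), ([280.1, 201.1], 0.58, [0.5636, 0.1861])]
    [([239.7, 236.0], 0.72, [0.4494, 0.3125])]
    [([243.2, 232.0], 0.68, [0.4623, 0.3017]), ([192.9, 209.3], 0.67, [0.532, 0.4644])]
    [([240.2, 231.9], 0.85, [0.4625, 0.3113]), ([247.4, 185.6], 0.35, [0.6117, 0.2923])]
('top', 'index_mark')
    [([228.4, 231.4], 0.48, [0.4632, 0.348]), ([280.8, 198.7], 0.27, [0.5708, 0.1838])]
    [([229.6, 227.8], 0.38, [0.4747, 0.3445])]
    [([225.7, 230.6], 0.39, [0.4656, 0.3566])]
    []
('top', 'tray_grip')
    [([234.0, 220.0], 0.78, [0.4978, 0.3262]), ([427.6, 240.2], 0.61, [0.446, -0.2773])]
    [([234.6, 221.4], 0.98, [0.4935, 0.3242])]
    [([237.3, 220.9], 0.67, [0.4952, 0.3159])]
    [([236.8, 222.8], 0.95, [0.4892, 0.3172]), ([380.8, 208.4], 0.46, [0.5425, -0.1306])]
('top', 'lever_knob')
    [([276.5, 254.1], 0.46, [0.3975, 0.1831])]
    [([278.9, 256.0], 0.74, [0.3925, 0.1765])]
    [([278.7, 254.3], 0.66, [0.3971, 0.1772])]
    [([277.2, 252.8], 0.71, [0.401, 0.1813])]
('top', 'lever_pivot')
    [([265.8, 252.9], 0.57
[... 1187 characters left out ...]
82]), ([319.8, 282.8], 0.46, [0.3518, 0.6654])]
    [([358.1, 187.4], 0.49, [0.4043, 0.1721])]
    [([359.5, 186.0], 0.76, [0.4029, 0.1609])]
    [([359.1, 189.7], 0.68, [0.3969, 0.1869])]
('side', 'lever_pivot')
    [([344.0, 209.4], 0.67, [0.4709, 0.1]), ([353.3, 231.1], 0.53, [0.4005, 0.2278])]
    [([353.4, 231.0], 0.76, [0.4004, 0.2271])]
    [([354.0, 228.0], 0.56, [0.4038, 0.2087])]
    [([351.7, 231.8], 0.62, [0.4041, 0.2335])]
('side', 'press')
    [([329.1, 264.7], 0.87, [0.4805, 0.2291])]
    []
    [([330.2, 263.5], 0.7, [0.4793, 0.2213])]
    [([330.9, 267.5], 0.67, [0.4697, 0.2422])]
4.1
[0.5742 0.3975 0.012 ]
[0.5173 0.1439 0.012 ]
[0.4573 0.4227 0.012 ]
[0.4009 0.169  0.012 ]
```

View pics/topzz.png

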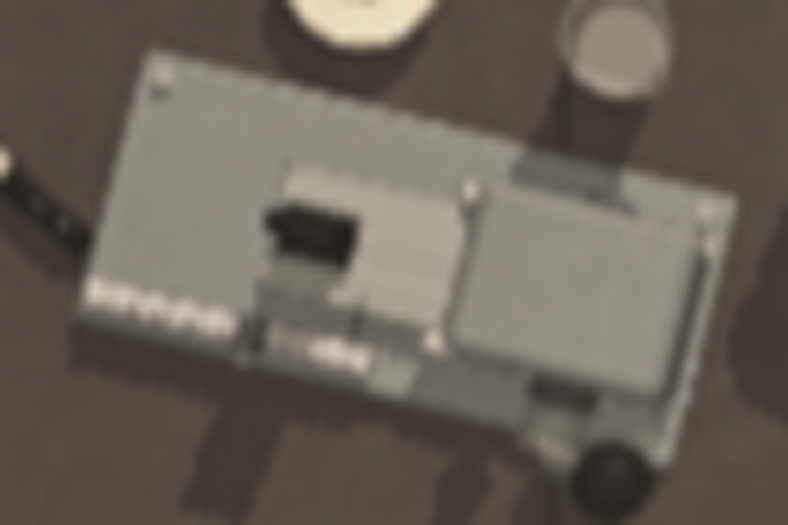

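View pics/sidezz.png

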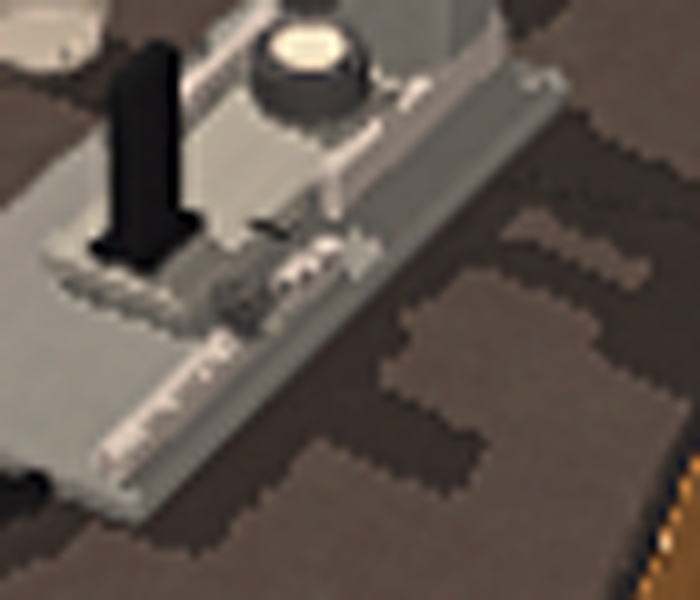

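```bash
python3 - <<'E'
from h import *
import pickle
fr=pickle.load(open('fr.pkl','rb'))
p=fr['top'][0]
D=np.median([f['depth'] for f in fr['top']],0)
print('depth noise',np.std([f['depth'] for f in fr['top']],0)[200:250,210:290].mean())
T=np.array(p['camera_from_world']);o=-T[:3,:3].T@T[:3,3]
vv,uu=np.mgrid[0:400,0:640]
d=(np.linalg.inv(p['mtx'])@np.stack([uu.ravel(),vv.ravel(),np.ones(uu.size)])); W=(T[:3,:3].T@d).T*D.reshape(-1,1)+o
W=W.reshape(400,640,3)
roi=W[185:270,195:300].reshape(-1,3)
def rect(m):
    q=roi[m];r=cv2.minAreaRect((q[:,:2]*1000).astype(np.float32));return len(q),r,q[:,2].mean()
h=(roi[:,2]>.165)&(roi[:,2]<.2);print('head',rect(h))
k=roi[roi[:,2]>.24];print('knob',k.mean(0),len(k),k.max(0),k.min(0))
f=roi[(roi[:,2]>.08)&(roi[:,2]<.1)&(roi[:,1]>.29)];print('fin',f.mean(0),len(f),f.min(0),f.max(0))
b=(roi[:,2]>.007)&(roi[:,2]<.05);print('base',rect(b))
bt=W[150:185,100:500];print('bench z',np.median(bt[...,2]))
p=fr['side'][0];D=np.median([f['depth'] for f in fr['side']],0)
T=np.array(p['camera_from_world']);o=-T[:3,:3].T@T[:3,3]
W2=((T[:3,:3].T@(np.linalg.inv(p['mtx'])@np.stack([uu.ravel(),vv.ravel(),np.ones(uu.size)]))).T*D.reshape(-1,1)+o).reshape(400,640,3)
roi=W2[170:320,290:380].reshape(-1,3)
k=roi[(roi[:,2]>.24)&(abs(roi[:,1]-.18)<.05)&(abs(roi[:,0]-.4)<.04)];print('knob side',k.mean(0),len(k),k.max(0),k.min(0))
f=roi[(roi[:,2]>.04)&(roi[:,2]<.1)&(roi[:,1]>.30)&(roi[:,1]<.36)&(abs(roi[:,0]-.49)<.03)];print('fin',f.mean(0),len(f),f.min(0),f.max(0))
E
```

```text
depth noise 0.015552993
head (748, ((454.8014221191406, 209.93280029296875), (89.5449447631836, 104.35901641845703), 76.4867172241211), np.float64(0.17849179880020669))
knob [0.3998 0.1841 0.2799] 99 [0.414  0.1982 0.2876] [0.3869 0.1707 0.2704]
fin [0.4984 0.3222 0.0913] 38 [0.4908 0.3084 0.0874] [0.5061 0.3363 0.0966]
base (2348, ((507.09771728515625, 301.39532470703125), (275.1965637207031, 297.666748046875), 18.085582733154297), np.float64(0.015023332152736735))
bench z 0.001292270800186679
knob side [0.3978 0.1925 0.2694] 93 [0.4139 0.2007 0.2851] [0.3843 0.1766 0.2408]
fin [0.4957 0.3284 0.0693] 113 [0.4897 0.3101 0.0401] [0.5047 0.339  0.0933]
```

```bash
python3 - <<'E'
from h import *
import pickle
fr=pickle.load(open('fr.pkl','rb'))
p=fr['top'][0]
D=np.median([f['depth'] for f in fr['top']],0)
T=np.array(p['camera_from_world']);o=-T[:3,:3].T@T[:3,3]
vv,uu=np.mgrid[0:400,0:640]
W=((T[:3,:3].T@(np.linalg.inv(p['mtx'])@np.stack([uu.ravel(),vv.ravel(),np.ones(uu.size)]))).T*D.reshape(-1,1)+o)
# height grid
for x in np.arange(.3,.9,.1):
    print(round(x,1),[round(float(W[(abs(W[:,0]-x-.05)<.05)&(abs(W[:,1]-y-.05)<.05)][:,2].max(initial=-1)),2) for y in np.arange(-.7,.6,.1)])
a=fr['side'][0]['frame'][60:150,430:520,::-1];b=fr['top'][0]['frame'][320:400,530:640,::-1]
a=cv2.resize(a,(400,400));b=cv2.resize(b,(400,291));b=cv2.copyMakeBorder(b,0,109,0,0,0);cv2.imwrite('pics/grip.png',np.hstack([a,b]))
E
```

```text
0.3 [0.01, 0.0, 0.0, 0.01, 0.82, 0.01, 0.01, 0.0, 0.29, 0.01, 0.01, 0.36, 0.01]
0.4 [0.01, 0.01, 0.02, 0.82, 0.01, 0.01, 0.01, 0.01, 0.29, 0.21, 0.1, 0.03, 0.01]
0.5 [0.01, 0.01, 0.02, 0.04, 0.05, 1.27, 1.27, 1.27, 1.27, 1.27, 0.82, 0.82, 0.01]
0.6 [0.52, 0.53, 0.52, 0.9, 1.09, 0.9, 1.27, 0.9, 0.9, 0.89, 0.89, 0.89, 0.89]
0.7 [0.55, 0.55, 0.55, 0.92, 0.92, 0.92, 0.92, 0.92, 0.92, 0.92, 0.92, 0.92, 0.92]
0.8 [0.54, 0.54, 0.54, 0.54, 0.54, 0.54, 0.54, 0.54, 0.54, 0.54, 0.54, 0.54, 0.54]
0.9 [-1.0, -1.0, -1.0, -1.0, -1.0, -1.0, -1.0, -1.0, -1.0, -1.0, -1.0, -1.0, -1.0]
```

View pics/grip.png

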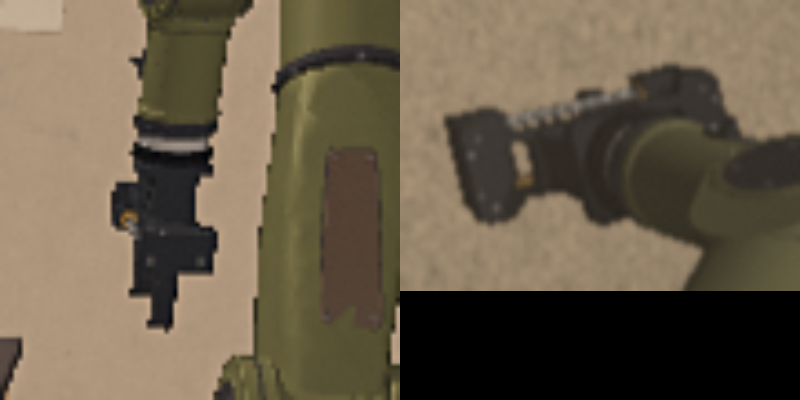

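```bash
cat >> h.py <<'E'
def ang(s):
    x=R.from_quat(s['eef_rot']).as_matrix()[:,0];return np.degrees(np.arctan2(x[1],x[0]))
def plan(tgt,yaw,n):
    s=get_state();p0=np.array(s['tool_pos']);a0=ang(s);tgt=np.array(tgt);dp=(tgt-p0)/n;da=((yaw-a0+180)%360-180)/n
    print('at',p0,'yaw',a0,'t',s['clock'],'tilt',R.from_quat(s['eef_rot']).as_matrix()[:,2],'F',s['contact_force'],'op',s['opening'])
    for i in range(n):
        a=np.radians(a0+da*i);X=np.array([np.cos(a),np.sin(a),0]);Y=np.array([np.sin(a),-np.cos(a),0])
        print(np.round([dp@X,dp@Y,-dp[2]],4),'turn',round(-da,2))
E
python3 -c "
from h import *
plan([.42,-.3,.34],-50,8)"
```

```text
at [ 0.1448 -0.608   0.2467] yaw -76.60561960821614 t 4.1 tilt [-0.     -0.0001 -1.    ] F [ 0.3313 -0.1238  0.2888] op 0.9979132040312102
[-0.0295 -0.0424 -0.0117] turn -3.33
[-0.027  -0.044  -0.0117] turn -3.33
[-0.0244 -0.0455 -0.0117] turn -3.33
[-0.0217 -0.0469 -0.0117] turn -3.33
[-0.0189 -0.048  -0.0117] turn -3.33
[-0.0161 -0.049  -0.0117] turn -3.33
[-0.0133 -0.0499 -0.0117] turn -3.33
[-0.0103 -0.0506 -0.0117] turn -3.33
```

```bash
python3 -m creep '[{"slide":[-0.0295,-0.042,-0.012],"turn":-3.3,"hand":0.08},{"slide":[-0.027,-0.044,-0.012],"turn":-3.3,"hand":0.08},{"slide":[-0.024,-0.0455,-0.012],"turn":-3.3,"hand":0.08},{"slide":[-0.022,-0.047,-0.012],"turn":-3.3,"hand":0.08},{"slide":[-0.019,-0.048,-0.012],"turn":-3.3,"hand":0.08}]'
python3 -c "
from h import *
plan([.42,-.2,.34],-30,5)"
```

```text
clock: 4.72
tool_pos: [0.3177, -0.4144, 0.3073]
eef_rot: [0.866, -0.5, 0.0, 0.0]
contact_force: [0.5, -1.4, 0.0]
opening: 0.909
at [ 0.3177 -0.4144  0.3073] yaw -59.999441540677516 t 4.725 tilt [ 0.0003 -0.0005 -1.    ] F [ 0.4729 -1.4495  0.0461] op 0.909459778019642
[-0.0269 -0.0392 -0.0065] turn -6.0
[-0.0227 -0.0418 -0.0065] turn -6.0
[-0.0182 -0.0439 -0.0065] turn -6.0
[-0.0135 -0.0456 -0.0065] turn -6.0
[-0.0086 -0.0467 -0.0065] turn -6.0
```

```bash
python3 -m creep '[{"slide":[-0.027,-0.039,-0.007],"turn":-6},{"slide":[-0.023,-0.042,-0.007],"turn":-6},{"slide":[-0.018,-0.044,-0.007],"turn":-6},{"slide":[-0.0135,-0.0455,-0.006],"turn":-6},{"slide":[-0.0085,-0.0465,-0.006],"turn":-6}]'
python3 -c "
from h import *
plan([.40,.184,.34],-13,8)"
```

```text
at [ 0.3177 -0.4144  0.3073] yaw -59.999441540677516 t 4.725 tilt [ 0.0003 -0.0005 -1.    ] F [ 0.4729 -1.4495  0.0461] op 0.909459778019642
[-0.0596 -0.0463 -0.0041] turn -5.87
[-0.0546 -0.0522 -0.0041] turn -5.87
[-0.049  -0.0575 -0.0041] turn -5.87
[-0.0428 -0.0622 -0.0041] turn -5.87
[-0.0362 -0.0662 -0.0041] turn -5.87
[-0.0292 -0.0696 -0.0041] turn -5.87
[-0.022  -0.0722 -0.0041] turn -5.87
[-0.0145 -0.0741 -0.0041] turn -5.87$[0]: bad value
```

```bash
python3 -m creep '[{"slide":[-0.027,-0.039,-0.007],"turn":-6.0,"hand":0.08},{"slide":[-0.023,-0.042,-0.007],"turn":-6.0,"hand":0.08},{"slide":[-0.018,-0.044,-0.007],"turn":-6.0,"hand":0.08},{"slide":[-0.0135,-0.0455,-0.006],"turn":-6.0,"hand":0.08},{"slide":[-0.0085,-0.0465,-0.006],"turn":-6.0,"hand":0.08}]'
python3 -c "
from h import *
plan([.40,.184,.34],-13,8)"
```

```text
clock: 5.35
tool_pos: [0.4199, -0.2001, 0.3402]
eef_rot: [0.966, -0.258, 0.0, 0.0]
contact_force: [1.0, -0.2, 0.2]
opening: 0.91
at [ 0.4199 -0.2001  0.3402] yaw -29.919334573770882 t 5.35 tilt [ 0.0007 -0.0005 -1.    ] F [ 1.0181 -0.1825  0.1563] op 0.9096140614695087
[-0.0261 -0.0404  0.    ] turn -2.11
[-0.0246 -0.0413  0.    ] turn -2.11
[-0.0231 -0.0422  0.    ] turn -2.11
[-0.0215 -0.043   0.    ] turn -2.11
[-0.0199 -0.0438  0.    ] turn -2.11
[-0.0182 -0.0445  0.    ] turn -2.11
[-0.0166 -0.0451  0.    ] turn -2.11
[-0.0149 -0.0457  0.    ] turn -2.11
```

```bash
python3 -m creep '[{"slide":[-0.026,-0.0405,0],"turn":-2.1,"hand":0.07},{"slide":[-0.0245,-0.0415,0],"turn":-2.1,"hand":0.07},{"slide":[-0.023,-0.042,0],"turn":-2.1,"hand":0.07},{"slide":[-0.0215,-0.043,0],"turn":-2.1,"hand":0.07},{"slide":[-0.02,-0.044,0],"turn":-2.1,"hand":0.07}]' && python3 -m creep '[{"slide":[-0.018,-0.0445,0],"turn":-2.1,"hand":0.07},{"slide":[-0.0165,-0.045,0],"turn":-2.1,"hand":0.07},{"slide":[-0.015,-0.0455,0],"turn":-2.1,"hand":0.07}]'
python3 - <<'E'
from h import *
p=snapshot('side');save(p,'s1.png');q=snapshot('top');save(q,'t1.png')
a=cv2.resize(p['frame'][140:320,270:430,::-1],None,fx=2.5,fy=2.5);b=cv2.resize(q['frame'][170:290,190:310,::-1],(400,400))
b=cv2.copyMakeBorder(b,0,a.shape[0]-400,0,0,0);cv2.imwrite('pics/c1.png',np.hstack([a,b]))
plan([.399,.184,.26],-13,4)
E
```

```text
clock: 5.98
tool_pos: [0.4079, 0.0403, 0.34]
eef_rot: [0.985, -0.17, 0.0, 0.0]
contact_force: [0.5, 0.0, -0.7]
opening: 0.794
clock: 6.35
tool_pos: [0.4013, 0.1841, 0.3399]
eef_rot: [0.993, -0.115, 0.0, 0.0]
contact_force: [1.2, 1.0, 0.1]
opening: 0.795
at [0.4006 0.1886 0.3404] yaw -12.76620812987569 t 6.45 tilt [ 0.0014  0.0049 -1.    ] F [-0.7201 -0.6317 -1.0429] op 0.8009749281518993
[-0.0001  0.0012  0.0201] turn 0.06
[-0.0001  0.0012  0.0201] turn 0.06
[-0.0001  0.0012  0.0201] turn 0.06
[-0.0001  0.0012  0.0201] turn 0.06
```

View pics/c1.png

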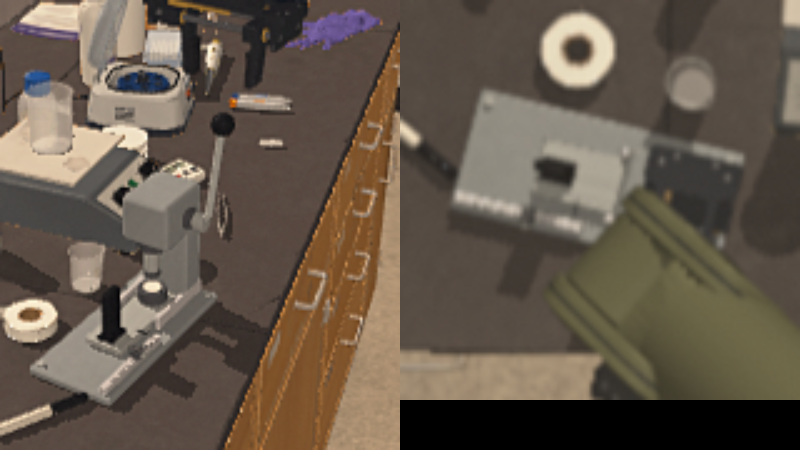

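```bash
python3 -m creep '[{"slide":[0,0.001,0.02],"turn":0,"hand":0.07},{"slide":[0,0.001,0.02],"turn":0,"hand":0.07},{"slide":[0,0.001,0.02],"turn":0,"hand":0.07},{"slide":[0,0.001,0.02],"turn":0,"hand":0.07},{"slide":[0,0,0],"turn":0,"hand":0.07}]' 20
python3 - <<'E'
from h import *
p=snapshot('side');save(p,'s2.png')
for d in pinpoint('lever_knob',p)[:2]: print(d,atz(p,d['uv'],.271))
a=cv2.resize(p['frame'][140:260,310:430,::-1],None,fx=4.5,fy=4.5,interpolation=cv2.INTER_CUBIC);cv2.imwrite('pics/c2.png',a)
s=get_state();x=np.array(s['tool_pos'])+np.array([0,0,.011]);print(x,proj(p,x),proj(p,[.399,.184,.271]))
plan([.399,.184,.26],-13,1)
E
```

```text
clock: 7.08
tool_pos: [0.3999, 0.1774, 0.2589]
eef_rot: [0.993, -0.116, -0.001, 0.001]
contact_force: [0.2, 0.1, 0.9]
opening: 0.791
{'uv': [357.7, 188.6], 'conf': 0.46} [0.4031 0.1809 0.271 ]
{'uv': [305.9, 257.6], 'conf': 0.33} [0.4163 0.5845 0.271 ]
[0.4008 0.1785 0.2712] [358.6209 188.3427] [358.6966 189.1983]
at [0.4008 0.1785 0.2602] yaw -13.33876679115845 t 7.175 tilt [ 0.0005  0.     -1.    ] F [-0.1903 -0.2493  0.3943] op 0.7934850866259087
[-0.003  -0.0049  0.0002] turn -0.34
```

View pics/c2.png

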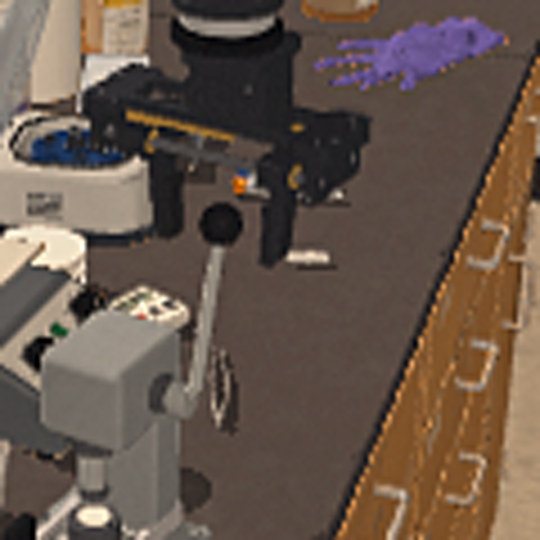

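```bash
python3 -m creep '[{"slide":[-0.001,-0.004,0],"turn":0,"hand":0.045},{"slide":[0,0,0],"turn":0,"hand":0.036},{"slide":[0,0,0],"turn":0,"hand":0.02},{"slide":[0,0,0],"turn":0,"hand":0.02},{"slide":[0,0,0],"turn":0,"hand":0.02}]' 20
python3 - <<'E'
from h import *
plan([.399,.184,.26],-13,1);print(get_state()['opening']*88.1)
E
```

```text
clock: 7.8
tool_pos: [0.3987, 0.1832, 0.2597]
eef_rot: [0.993, -0.115, -0.001, 0.0]
contact_force: [-5.2, 0.9, 4.4]
opening: 0.318
at [0.3987 0.1832 0.2597] yaw -13.248585484884398 t 7.8 tilt [-0.0027 -0.0004 -1.    ] F [-5.2048  0.9276  4.4358] op 0.31762806718716646
[ 0.0001 -0.0008 -0.0003] turn -0.25
27.983032719189364
```

```bash
python3 -m creep '[{"slide":[-0.001,-0.0127,-0.0026],"turn":0,"hand":0.02},{"slide":[0,-0.0129,-0.0013],"turn":0,"hand":0.02},{"slide":[0,-0.013,0],"turn":0,"hand":0.02},{"slide":[0,-0.0129,0.0013],"turn":0,"hand":0.02},{"slide":[0,-0.0127,0.0026],"turn":0,"hand":0.02}]' 25
python3 - <<'E'
from h import *
s=get_state();print(s['tool_pos']);print(s['contact_force'],s['opening']*88.1)
p=snapshot('side');a=cv2.resize(p['frame'][140:260,300:420,::-1],None,fx=4.5,fy=4.5,interpolation=cv2.INTER_CUBIC);cv2.imwrite('pics/c3.png',a)
s=get_state();print(s['tool_pos']);print(s['contact_force'],s['opening']*88.1)
E
```

```text
clock: 8.43
tool_pos: [0.4128, 0.2441, 0.2596]
eef_rot: [0.993, -0.116, -0.001, 0.002]
contact_force: [-3.1, -2.8, 4.6]
opening: 0.311
[0.4128 0.2441 0.2596]
[-3.1005 -2.8279  4.6199] 27.4198222756712
[0.4132 0.2458 0.2592]
[-3.3993 -1.7536  3.4082] 27.74300966972327
```

View pics/c3.png

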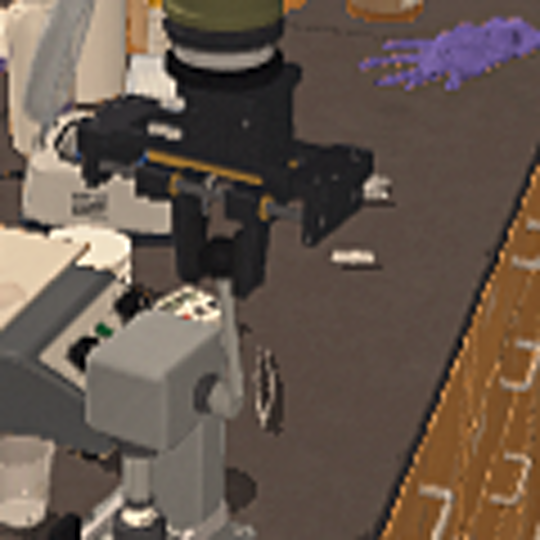

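```bash
python3 -m creep '[{"slide":[-0.0005,-0.0124,0.0038],"turn":0,"hand":0.02},{"slide":[-0.0005,-0.012,0.0051],"turn":0,"hand":0.02},{"slide":[0,-0.0114,0.0062],"turn":0,"hand":0.02},{"slide":[0,-0.0107,0.0073],"turn":0,"hand":0.02},{"slide":[0,-0.008,0.0068],"turn":0,"hand":0.02}]' 25
python3 - <<'E'
from h import *
s=get_state();print(s['tool_pos'],s['contact_force'],s['opening']*88.1)
p=snapshot('side');a=cv2.resize(p['frame'][140:260,300:420,::-1],None,fx=4.5,fy=4.5,interpolation=cv2.INTER_CUBIC);cv2.imwrite('pics/c4.png',a)
s=get_state();print(s['tool_pos'],s['contact_force'],s['opening']*88.1)
E
```

```text
clock: 9.1
tool_pos: [0.4254, 0.2982, 0.2303]
eef_rot: [0.993, -0.116, -0.0, 0.001]
contact_force: [-2.6, -1.5, 5.5]
opening: 0.311
[0.4254 0.2982 0.2303] [-2.6181 -1.4945  5.4881] 27.39120380500288
[0.4255 0.299  0.2296] [-1.9458 -1.9033  4.5769] 27.140120308058215
```

View pics/c4.png

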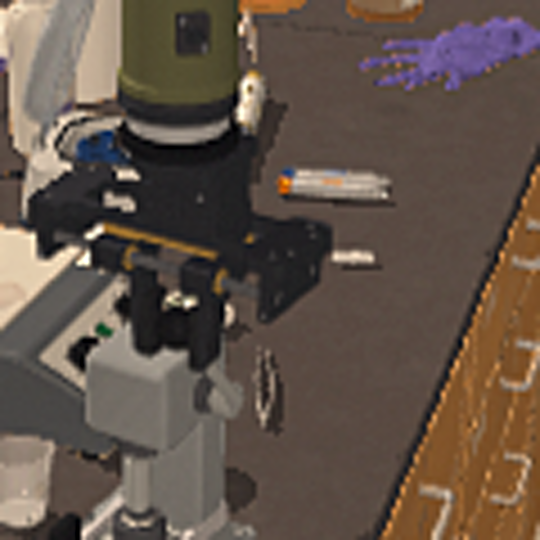

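```bash
python3 -m creep '[{"slide":[0,-0.002,0.002],"turn":0,"hand":0.02},{"slide":[0,-0.0015,0.0015],"turn":0,"hand":0.02},{"slide":[0,0,0],"turn":0,"hand":0.02}]' 30;python3 -m creep '[{"slide":[0,-0.002,0.002],"turn":0,"hand":0.02},{"slide":[0,0,0],"turn":0,"hand":0.02}]' 30
```

```text
clock: 9.52
tool_pos: [0.4262, 0.3015, 0.2272]
eef_rot: [0.993, -0.116, -0.0, 0.001]
contact_force: [-3.2, -2.1, 6.3]
opening: 0.314
clock: 9.78
tool_pos: [0.4264, 0.3023, 0.2262]
eef_rot: [0.993, -0.116, 0.0, 0.002]
contact_force: [-5.1, -6.7, 16.2]
opening: 0.311
```

```bash
python3 -m creep '[{"slide":[0,-0.0015,0.0005],"turn":0,"hand":0.02},{"slide":[0,0,0],"turn":0,"hand":0.02}]' 30
python3 - <<'E'
from h import *
p=snapshot('side');a=cv2.resize(p['frame'][140:260,300:420,::-1],None,fx=4.5,fy=4.5,interpolation=cv2.INTER_CUBIC);cv2.imwrite('pics/c5.png',a)
s=get_state();print(s['tool_pos'],s['contact_force'],s['opening']*88.1)
print(pinpoint('lever_knob',p)[:1],proj(p,[.426,.302,.2372]))
E
```

```text
clock: 10.02
tool_pos: [0.4264, 0.3023, 0.2261]
eef_rot: [0.993, -0.116, -0.0, 0.003]
contact_force: [-6.4, -10.7, 23.1]
opening: 0.312
[0.4264 0.3023 0.2261] [-6.8233 -9.8407 22.5493] 27.153211208480176
[{'uv': [339.2, 211.7], 'conf': 0.67}] [338.512  214.9373]
```

View pics/c5.png

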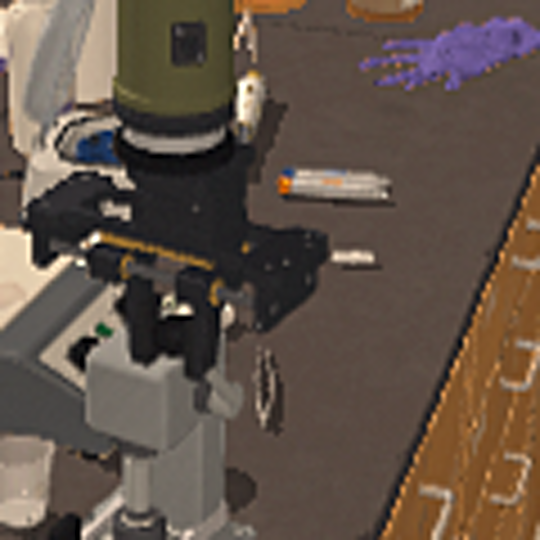

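```bash
python3 -m creep '[{"slide":[0,0.0049,-0.0044],"turn":0,"hand":0.02},{"slide":[0,0.0099,-0.0084],"turn":0,"hand":0.02},{"slide":[0,0.0107,-0.0073],"turn":0,"hand":0.02},{"slide":[0,0.0114,-0.0062],"turn":0,"hand":0.02},{"slide":[0.0005,0.012,-0.0051],"turn":0,"hand":0.02}]' 30;python3 -m creep '[{"slide":[0.0005,0.0124,-0.0038],"turn":0,"hand":0.02},{"slide":[0,0.0127,-0.0026],"turn":0,"hand":0.02},{"slide":[0,0.0129,-0.0013],"turn":0,"hand":0.02},{"slide":[0,0.013,0],"turn":0,"hand":0.02},{"slide":[0.0005,0.0100,0.001],"turn":0,"hand":0.02}]' 30;python3 -m creep '[{"slide":[0,0.007,0.001],"turn":0,"hand":0.02},{"slide":[0,0.004,0.001],"turn":0,"hand":0.02},{"slide":[0,0.002,0.0005],"turn":0,"hand":0.02},{"slide":[0,0.0015,0.0005],"turn":0,"hand":0.02},{"slide":[0,0,0],"turn":0,"hand":0.02}]' 30
```

```text
clock: 10.75
tool_pos: [0.4154, 0.2553, 0.2552]
eef_rot: [0.993, -0.116, -0.001, 0.002]
contact_force: [-3.2, -5.2, -7.9]
opening: 0.309
clock: 11.38
tool_pos: [0.4021, 0.1978, 0.2606]
eef_rot: [0.993, -0.116, -0.002, -0.0]
contact_force: [-1.2, 4.7, -31.2]
opening: 0.309
clock: 12.0
tool_pos: [0.3997, 0.1877, 0.2587]
eef_rot: [0.993, -0.114, -0.001, -0.004]
contact_force: [-1.6, 8.2, -27.2]
opening: 0.313
```

```bash
python3 -m creep '[{"slide":[0,0,0.002],"turn":0,"hand":0.02},{"slide":[0,0,0.001],"turn":0,"hand":0.02},{"slide":[0,0,0],"turn":0,"hand":0.02}]' 30
python3 - <<'E'
from h import *
p=snapshot('side');a=cv2.resize(p['frame'][140:260,300:420,::-1],None,fx=4.5,fy=4.5,interpolation=cv2.INTER_CUBIC);cv2.imwrite('pics/c6.png',a)
s=get_state();print(s['tool_pos'],s['contact_force'],s['opening']*88.1)
print(pinpoint('lever_knob',p)[:1],proj(p,[.3997,.1877,.271]),proj(p,[.399,.183,.271]))
E
```

```text
clock: 12.38
tool_pos: [0.3998, 0.1878, 0.2582]
eef_rot: [0.993, -0.115, 0.001, -0.003]
contact_force: [-7.1, 2.7, 1.9]
opening: 0.31
[0.3999 0.1878 0.2582] [-7.2518  3.1336  2.6659] 27.211996151765394
[] [358.1512 189.6614] [358.7845 189.0649]
```

View pics/c6.png

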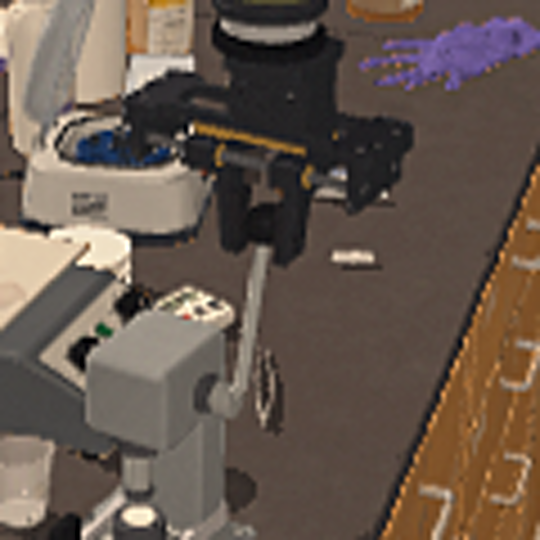

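```bash
python3 -m creep '[{"slide":[0,0.0015,0],"turn":0,"hand":0.02},{"slide":[0,0,0],"turn":0,"hand":0.02}]' 20; python3 -m creep '[{"slide":[0,-0.001,0],"turn":0,"hand":0.027},{"slide":[0,0,0],"turn":0,"hand":0.028},{"slide":[0,0,0],"turn":0,"hand":0.029},{"slide":[0,0,0],"turn":0,"hand":0.031},{"slide":[0,0,0],"turn":0,"hand":0.034}]' 5;
python3 -m creep '[{"slide":[0,0,0],"turn":0,"hand":0.05},{"slide":[0,0,0],"turn":0,"hand":0.07}]' 5;
python3 -c "
from h import *
plan([.4,.19,.34],-13.1,4)"
```

```text
clock: 12.72
tool_pos: [0.3998, 0.1878, 0.2582]
eef_rot: [0.993, -0.114, 0.001, -0.005]
contact_force: [-7.7, 5.6, -2.0]
opening: 0.315
clock: 13.35
tool_pos: [0.4018, 0.1857, 0.2579]
eef_rot: [0.993, -0.115, 0.002, -0.002]
contact_force: [-1.4, 0.9, 0.1]
opening: 0.385
clock: 13.6
tool_pos: [0.401, 0.1837, 0.2569]
eef_rot: [0.993, -0.116, 0.001, -0.0]
contact_force: [0.8, 0.4, -0.6]
opening: 0.593
at [0.401  0.1837 0.2569] yaw -13.345916070387972 t 13.6 tilt [ 0.0016  0.0005 -1.    ] F [ 0.8096  0.3629 -0.6385] op 0.5927040511274293
[-0.0006 -0.0015 -0.0208] turn -0.06
[-0.0006 -0.0015 -0.0208] turn -0.06
[-0.0006 -0.0015 -0.0208] turn -0.06
[-0.0006 -0.0015 -0.0208] turn -0.06
```

```bash
python3 -m creep '[{"slide":[0,-0.001,-0.02],"turn":0,"hand":0.07},{"slide":[0,-0.001,-0.025],"turn":0,"hand":0.07},{"slide":[0,-0.001,-0.025],"turn":0,"hand":0.07},{"slide":[0,0,-0.015],"turn":0,"hand":0.07}]' 5
python3 - <<'E'
from h import *
p=snapshot('side');save(p,'s7.png');print(p['shot'])
a=cv2.resize(p['frame'][140:300,300:420,::-1],None,fx=3.7,fy=3.7,interpolation=cv2.INTER_CUBIC);cv2.imwrite('pics/c7.png',a)
for t in('lever_knob',): print(t,pinpoint(t,p)[:1])
plan([.4975,.323,.25],-13.1,5)
E
```

```text
clock: 14.1
tool_pos: [0.4015, 0.1869, 0.3429]
eef_rot: [0.993, -0.116, 0.001, -0.001]
contact_force: [0.0, 0.0, -0.3]
opening: 0.798
18
lever_knob [{'uv': [313.6, 260.1], 'conf': 0.69}]
at [0.4019 0.1871 0.343 ] yaw -13.344941137998767 t 14.2 tilt [ 0.0036  0.0016 -1.    ] F [ 0.6726  1.6772 -0.4437] op 0.791971292434527
[ 0.0123 -0.0309  0.0186] turn -0.05
[ 0.0124 -0.0308  0.0186] turn -0.05
[ 0.0124 -0.0308  0.0186] turn -0.05
[ 0.0124 -0.0308  0.0186] turn -0.05
[ 0.0124 -0.0308  0.0186] turn -0.05
```

View pics/c7.png

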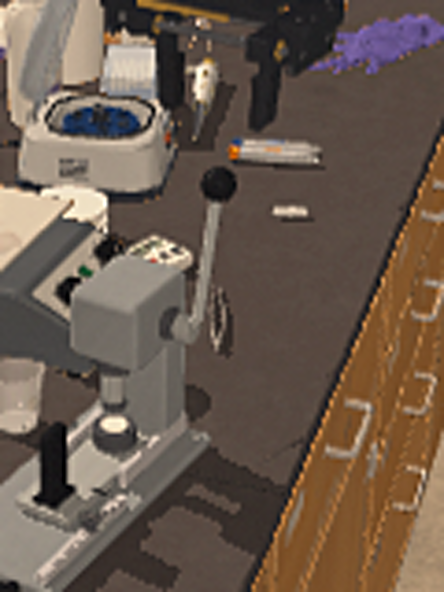

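```bash
python3 -m creep '[{"slide":[0.0123,-0.031,0.01],"turn":0,"hand":0.06},{"slide":[0.0124,-0.031,0.015],"turn":0,"hand":0.06},{"slide":[0.0124,-0.031,0.02],"turn":0,"hand":0.06},{"slide":[0.0124,-0.031,0.025],"turn":0,"hand":0.06},{"slide":[0.0124,-0.031,0.03],"turn":0,"hand":0.06}]' 5
python3 -m creep '[{"slide":[0,0,0.04],"turn":0,"hand":0.06},{"slide":[0,0,0.04],"turn":0,"hand":0.06},{"slide":[0,0,0.02],"turn":0,"hand":0.06},{"slide":[0,0,0],"turn":0,"hand":0.06}]' 5
python3 - <<'E'
from h import *
p=snapshot('side');save(p,'s8.png')
a=cv2.resize(p['frame'][200:320,270:390,::-1],None,fx=4.5,fy=4.5,interpolation=cv2.INTER_CUBIC);cv2.imwrite('pics/c8.png',a)
q=snapshot('top');b=cv2.resize(q['frame'][190:270,190:310,::-1],None,fx=6,fy=6,interpolation=cv2.INTER_CUBIC);cv2.imwrite('pics/c8t.png',b)
plan([.4975,.322,.064],-13.1,4)
s=get_state();x=np.array(s['tool_pos'])+[0,0,-.008];print((proj(p,x)-[270,200])*4.5)
E
```

```text
clock: 14.82
tool_pos: [0.4975, 0.3239, 0.2399]
eef_rot: [0.993, -0.116, 0.0, 0.0]
contact_force: [-0.1, 0.1, 0.5]
opening: 0.685
clock: 15.32
tool_pos: [0.4956, 0.3221, 0.1393]
eef_rot: [0.993, -0.116, -0.002, 0.002]
contact_force: [-0.2, 0.2, 0.3]
opening: 0.679
at [0.4969 0.3234 0.1417] yaw -13.303583198520512 t 15.425 tilt [ 0.0002  0.0002 -1.    ] F [-0.0266  0.6712  0.0857] op 0.6795335003817616
[0.0002 0.0003 0.0194] turn -0.05
[0.0002 0.0003 0.0194] turn -0.05
[0.0002 0.0003 0.0194] turn -0.05
[0.0002 0.0003 0.0194] turn -0.05
[197.323  199.6211]
```

View pics/c8.png

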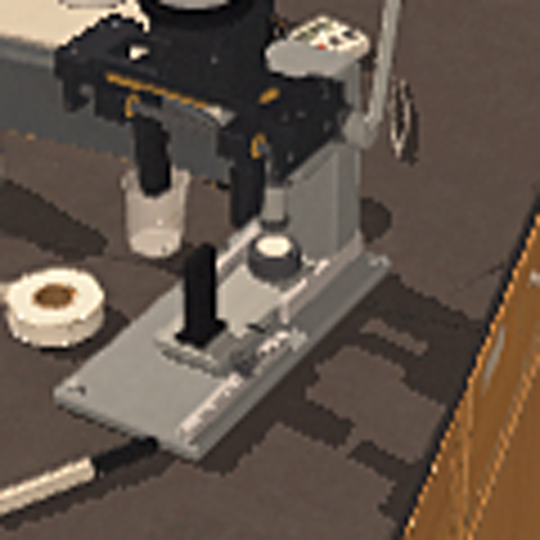

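View pics/c8t.png

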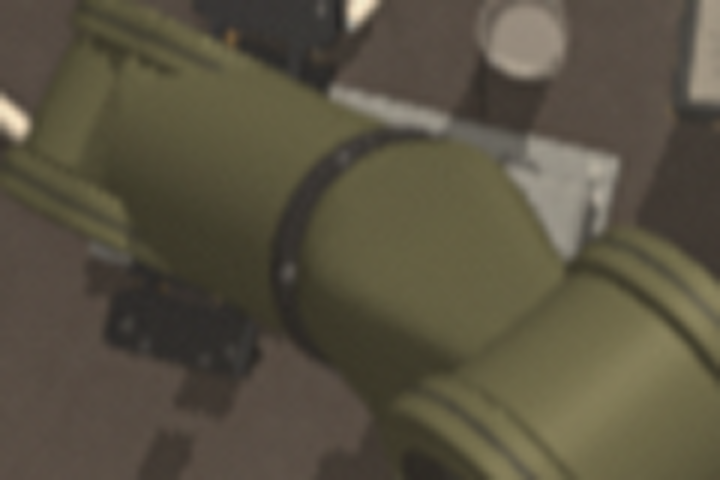

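```bash
python3 -c "
import cv2;a=cv2.imread('pics/s8.png')[60:320,270:520];cv2.imwrite('pics/c8w.png',cv2.resize(a,None,fx=2.3,fy=2.3))"
```

```text
(no output)
```

View pics/c8w.png

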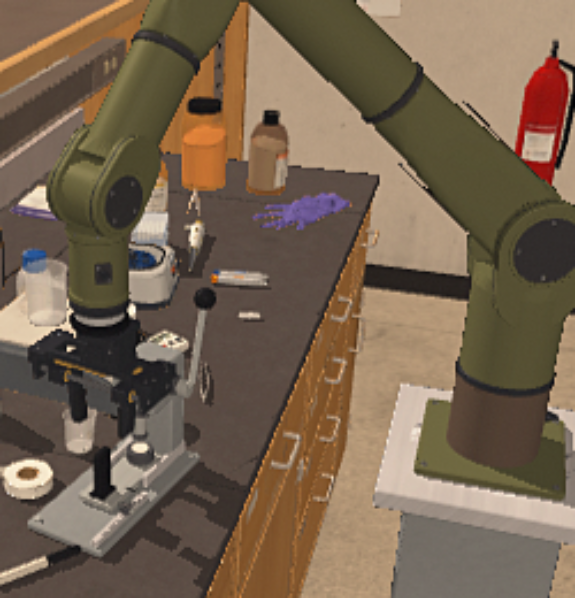

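```bash
python3 -m creep '[{"slide":[0,0,0.025],"turn":0,"hand":0.06},{"slide":[0,0,0.025],"turn":0,"hand":0.06},{"slide":[0.001,0.001,0.018],"turn":0,"hand":0.06},{"slide":[0,0,0.01],"turn":0,"hand":0.06},{"slide":[0,0,0],"turn":0,"hand":0.06}]' 10
python3 - <<'E'
from h import *
p=snapshot('side');save(p,'s9.png')
a=cv2.resize(p['frame'][220:310,280:370,::-1],None,fx=6.5,fy=6.5,interpolation=cv2.INTER_CUBIC);cv2.imwrite('pics/c9.png',a)
plan([.4975,.322,.064],-13.1,1)
E
```

```text
clock: 16.05
tool_pos: [0.4975, 0.322, 0.0635]
eef_rot: [0.993, -0.116, -0.0, 0.0]
contact_force: [-0.3, -0.4, 0.9]
opening: 0.68
at [0.4977 0.3223 0.064 ] yaw -13.300572292599982 t 16.1 tilt [ 0.0005  0.0004 -1.    ] F [-0.1646  0.3724 -0.0372] op 0.6823736361307454
[-0.0001  0.0004 -0.    ] turn -0.2
```

View pics/c9.png

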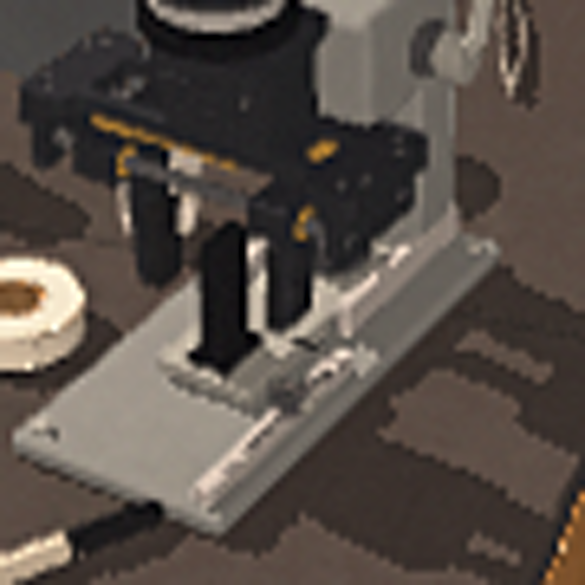

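```bash
python3 -m creep '[{"slide":[0,0,0],"turn":0,"hand":0.03},{"slide":[0,0,0],"turn":0,"hand":0.018},{"slide":[0,0,0],"turn":0,"hand":0.012},{"slide":[0,0,0],"turn":0,"hand":0.005},{"slide":[0,0,0],"turn":0,"hand":0.002}]' 10;python3 -m creep '[{"slide":[0,0,0],"turn":0,"hand":0.002},{"slide":[0,0,0],"turn":0,"hand":0.002}]' 30
python3 -c "
from h import *
p=snapshot('side');save(p,'s10.png')
r=pinpoint('tray_pointer',p);m=pinpoint('index_mark',p);print(r[:2],m[:2])
plan([.4975,.322,.064],-13.1,1)"
```

```text
clock: 16.73
tool_pos: [0.4975, 0.322, 0.0636]
eef_rot: [0.993, -0.116, 0.0, 0.0]
contact_force: [2.3, -0.3, 0.0]
opening: 0.142
clock: 16.98
tool_pos: [0.4977, 0.322, 0.0636]
eef_rot: [0.993, -0.116, 0.0, 0.0]
contact_force: [0.4, -0.5, 0.1]
opening: 0.134
[{'uv': [329.0, 271.2], 'conf': 0.79}] [{'uv': [317.0, 281.8], 'conf': 0.62}]
at [0.4976 0.322  0.0636] yaw -13.310358229619933 t 17.125 tilt [ 0.0003 -0.0001 -1.    ] F [ 0.3105 -0.0679  0.2365] op 0.13330702603999284
[-0.0001  0.     -0.0004] turn -0.21
```

```bash
python3 - <<'E'
from h import *
import pickle
fr=pickle.load(open('fr.pkl','rb'));t=fr['top'][0];s=fr['side'][0]
u=np.array([np.sin(np.radians(13.1)),np.cos(np.radians(13.1))]);v=np.array([u[1],-u[0]])
def c(X): return X[:2]@u,X[:2]@v-.411
off=-.5  # resize half-pixel
print('top clip',c(atz(t,(252/7.5+195-.43,333/7.5+190-.43),.033)),'top ptr',c(atz(t,(357/7.5+195-.43,325/7.5+190-.43),.026)))
print('side clip',c(atz(s,(240/10+300-.45,300/10+250-.45),.030)),'side ptr',c(atz(s,(275/10+300-.45,232/10+250-.45),.026)))
for n,b,f in(('top',(222,224,252,246),25),('side',(312,266,340,288),27)):
    a=np.mean([q['frame'].astype(float) for q in fr[n]],0)[b[1]:b[3],b[0]:b[2],::-1]
    a=np.clip(a*1.4,0,255).astype(np.uint8)
    cv2.imwrite(f'pics/{n}n.png',cv2.resize(a,None,fx=f,fy=f,interpolation=cv2.INTER_CUBIC))
E
```

```text
top clip (np.float64(0.44252518216644854), np.float64(-0.04681317624040415)) top ptr (np.float64(0.4011226814729868), np.float64(-0.03268460711142562))
side clip (np.float64(0.4438820645351131), np.float64(-0.04492344198713594)) side ptr (np.float64(0.403887638126574), np.float64(-0.03234287815820863))
```

View pics/topn.png

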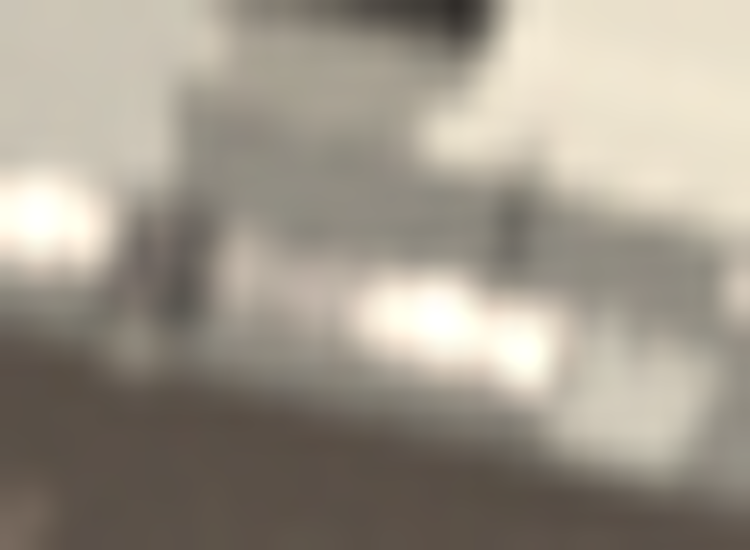

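View pics/siden.png

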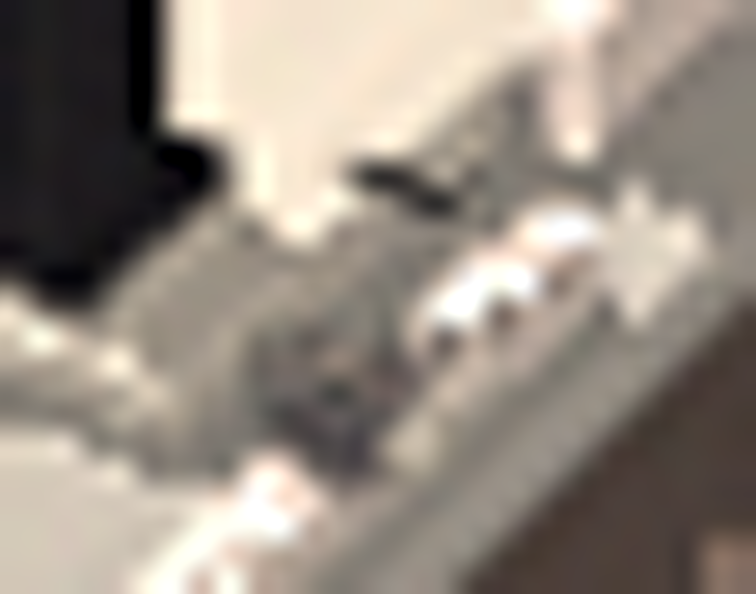

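```bash
python3 - <<'E'
from h import *
import pickle
fr=pickle.load(open('fr.pkl','rb'));t=fr['top'][0];s=fr['side'][0]
u=np.array([np.sin(np.radians(13.1)),np.cos(np.radians(13.1))]);v=np.array([u[1],-u[0]])
def c(X): return X[:2]@u,X[:2]@v-.411
print('top clip',c(atz(t,(228.24,234.0),.033)),'ptr',c(atz(t,(242.16,234.0),.026)))
print('side clip',c(atz(s,(323.6,279.4),.031)),'ptr',c(atz(s,(328.1,273.2),.026)))
E
```

```text
top clip (np.float64(0.44228558091099746), np.float64(-0.04685103513462696)) ptr (np.float64(0.400267509444866), np.float64(-0.03607748796152771))
side clip (np.float64(0.4442829186336931), np.float64(-0.045370744541314456)) ptr (np.float64(0.40414567977090005), np.float64(-0.03641039545757152))
```

```bash
python3 -m creep '[{"slide":[0,-0.006,0],"turn":0,"hand":0.002},{"slide":[0,-0.008,0],"turn":0,"hand":0.002},{"slide":[0,-0.008,0],"turn":0,"hand":0.002},{"slide":[0,-0.008,0],"turn":0,"hand":0.002},{"slide":[0,-0.008,0],"turn":0,"hand":0.002}]' 35;python3 -m creep '[{"slide":[0,0,0],"turn":0,"hand":0.002},{"slide":[0,0,0],"turn":0,"hand":0.002}]' 35
python3 - <<'E'
from h import *
P=[snapshot('side') for _ in range(4)];import pickle;pickle.dump(P,open('fr2.pkl','wb'))
p=P[-1];save(p,'s11.png');s=get_state()
u=np.array([np.sin(np.radians(13.1)),np.cos(np.radians(13.1))]);v=np.array([u[1],-u[0]])
d=np.array(s['tool_pos'])-[.4976,.322,.0636];print('moved',d[:2]@u,d[:2]@v,d[2],s['contact_force'],s['opening'],s['clock'])
A=np.mean([q['frame'].astype(float) for q in P],0)
a=np.clip(A[262:292,304:342,::-1]*1.4,0,255).astype(np.uint8);cv2.imwrite('pics/c11.png',cv2.resize(a,None,fx=20,fy=20,interpolation=cv2.INTER_CUBIC))
a=A[220:310,280:370,::-1].astype(np.uint8);cv2.imwrite('pics/c11w.png',cv2.resize(a,None,fx=6.5,fy=6.5,interpolation=cv2.INTER_CUBIC))
for q in P[:3]:
    for t in('tray_pointer','index_mark'):
        print(t,[(np.round(k['uv'],1),round(k['conf'],2)) for k in pinpoint(t,q)[:2]])
E
```

```text
clock: 17.75
tool_pos: [0.5062, 0.3588, 0.0636]
eef_rot: [0.993, -0.116, -0.0, 0.001]
contact_force: [-1.0, -6.1, 5.9]
opening: 0.134
clock: 18.0
tool_pos: [0.5062, 0.3587, 0.0636]
eef_rot: [0.993, -0.116, -0.0, 0.001]
contact_force: [-1.0, -4.5, 4.9]
opening: 0.131
moved 0.03745947751151452 2.9104880058699053e-05 -3.237477273837497e-05 [-0.6782 -5.1133  5.5956] 0.13048708930764163 18.2
tray_pointer [(array([320.7, 279. ]), 0.78)]
index_mark [(array([320.8, 278.2]), 0.59), (array([317.5, 277.3]), 0.56)]
tray_pointer [(array([323.1, 280.2]), 0.62)]
index_mark [(array([320.7, 279.4]), 0.37)]
tray_pointer [(array([319.3, 277.6]), 0.87)]
index_mark [(array([323.4, 281.7]), 0.51)]
```

View pics/c11.png

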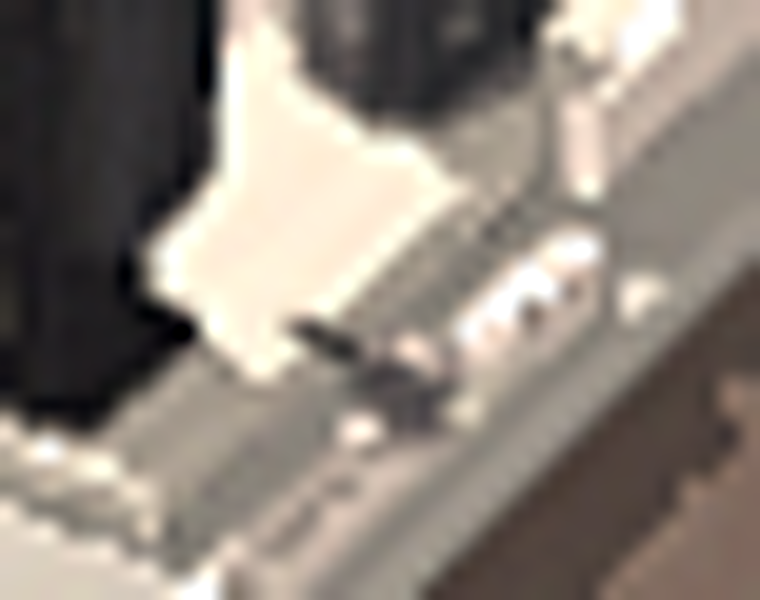

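View pics/c11w.png

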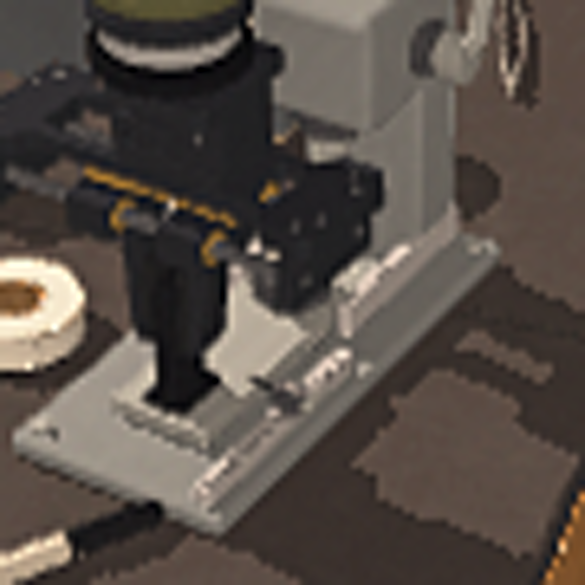

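```bash
cat > ov.py <<'E'
from h import *
import pickle,sys
u=np.array([np.sin(np.radians(13.1)),np.cos(np.radians(13.1))]);v=np.array([u[1],-u[0]])
def w(s,y,z): return np.r_[u*s+v*(y+.411),z]
def ov(A,p,b,f,cs,cy,ps,name,tip=-.0365,gain=1.4):
    a=np.clip(A[b[1]:b[3],b[0]:b[2],::-1]*gain,0,255).astype(np.uint8);a=cv2.resize(a,None,fx=f,fy=f,interpolation=cv2.INTER_CUBIC)
    raw=a.copy()
    P=lambda X:tuple(int(round(k)) for k in ((proj(p,X)-[b[0],b[1]]+.5)*f-.5))
    for z in(.021,.033):
        q=[P(w(cs+i*.006,cy+j*.008,z)) for i,j in((-1,-1),(1,-1),(1,1),(-1,1))]
        cv2.polylines(a,[np.array(q)],True,(0,255,0) if z>.03 else (0,160,0),1)
    cv2.line(a,P(w(cs,cy-.008,.033)),P(w(cs,cy+.008,.033)),(0,255,255),1)
    cv2.line(a,P(w(ps,tip,.026)),P(w(ps,tip+.012,.026)),(0,0,255),1)
    cv2.imwrite('pics/'+name,a)
E
python3 - <<'E'
from ov import *
P=pickle.load(open('fr2.pkl','rb'));A=np.mean([q['frame'].astype(float) for q in P],0)
ov(A,P[0],(308,268,338,290),25,.4443,-.0454,.4041+.0375,'o1.png')
F=pickle.load(open('fr.pkl','rb'))['side'];A=np.mean([q['frame'].astype(float) for q in F],0)
ov(A,F[0],(308,264,338,288),25,.4443,-.0454,.4041,'o2.png')
F=pickle.load(open('fr.pkl','rb'))['top'];A=np.mean([q['frame'].astype(float) for q in F],0)
ov(A,F[0],(222,224,252,246),25,.4423,-.0468,.4003,'o3.png')
E
```

```text
(no output)
```

View pics/o1.png

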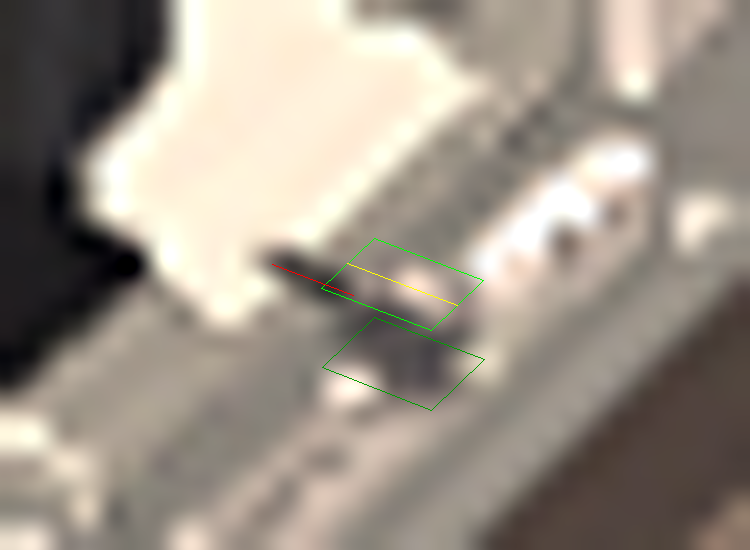

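View pics/o2.png

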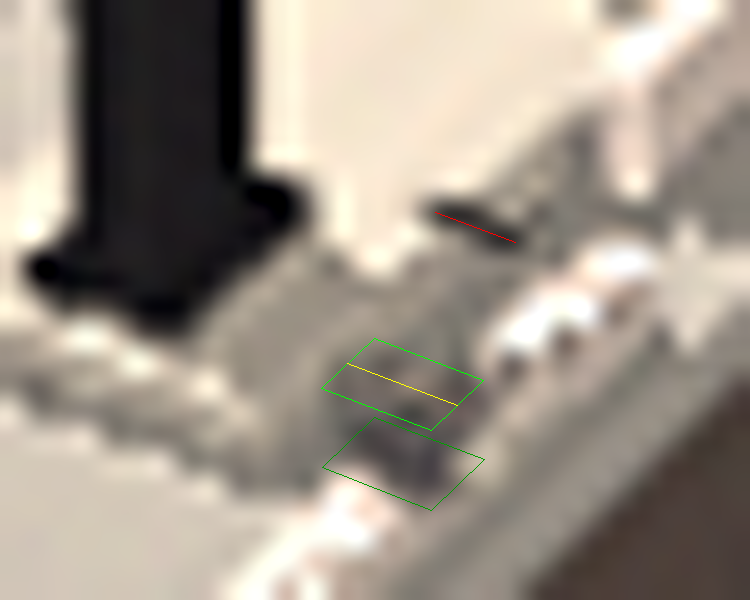

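View pics/o3.png

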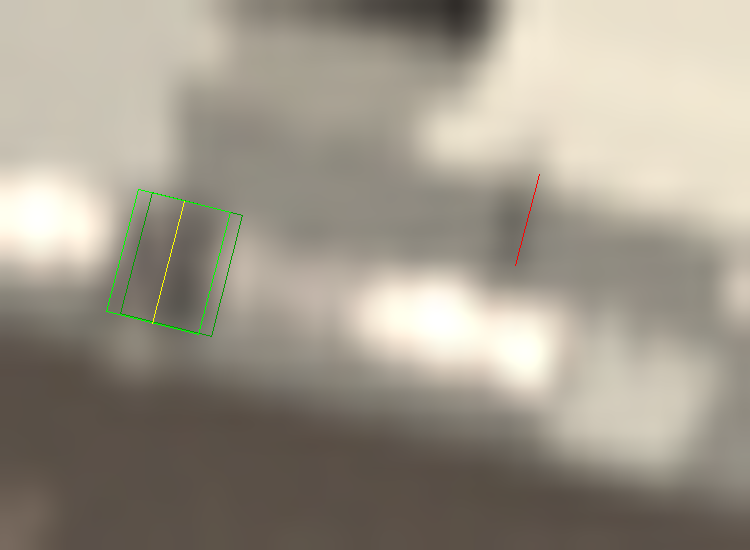

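```bash
python3 -m creep '[{"slide":[0,-0.0015,0],"turn":0,"hand":0.002},{"slide":[0,-0.0015,0],"turn":0,"hand":0.002},{"slide":[0,0,0],"turn":0,"hand":0.002},{"slide":[0,0,0],"turn":0,"hand":0.002}]' 35
python3 - <<'E'
from ov import *
P=[snapshot('side') for _ in range(6)];pickle.dump(P,open('fr3.pkl','wb'));s=get_state()
d=np.array(s['tool_pos'])-[.4976,.322,.0636];m=d[:2]@u;print('moved',m,d[:2]@v,d[2],s['contact_force'],s['opening'],s['clock'])
A=np.mean([q['frame'].astype(float) for q in P],0)
ov(A,P[0],(312,272,334,288),34,.4431,-.0454,.4031+m,'o4.png')
a=np.clip(A[272:288,312:334,::-1]*1.4,0,255).astype(np.uint8);cv2.imwrite('pics/o4r.png',cv2.resize(a,None,fx=34,fy=34,interpolation=cv2.INTER_CUBIC))
E
```

```text
clock: 19.0
tool_pos: [0.5068, 0.3614, 0.0636]
eef_rot: [0.993, -0.116, -0.0, 0.001]
contact_force: [-1.5, -5.3, 6.0]
opening: 0.131
moved 0.040373964024456116 5.9139790694685586e-05 -1.677514502750055e-05 [-0.6001 -5.4846  4.9675] 0.1354730020516205 19.3
```

View pics/o4.png

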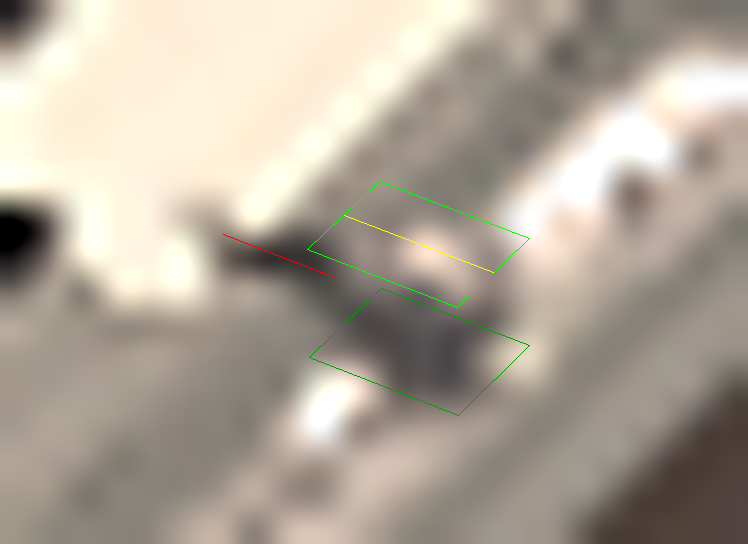

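View pics/o4r.png

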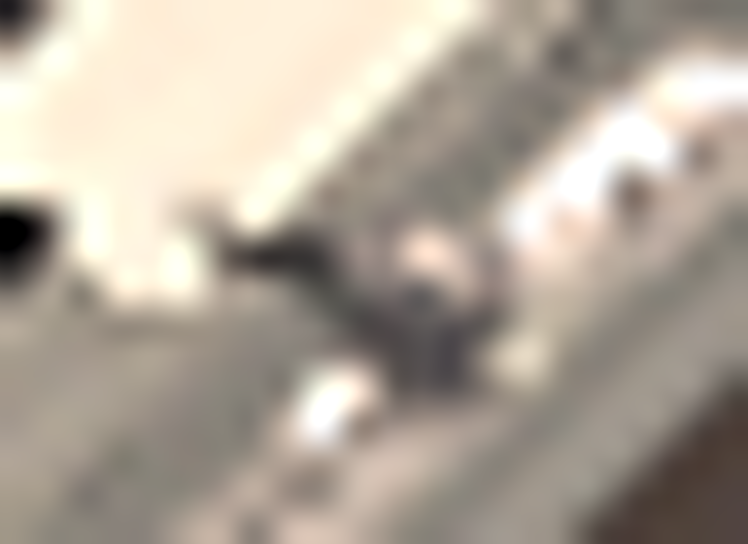

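```bash
python3 - <<'E'
from ov import *
a=[];b=[]
for k in range(30):
    q=snapshot('side')
    for t,z,L in(('tray_pointer',.026,a),('index_mark',.033,b)):
        for r in pinpoint(t,q)[:1]:
            X=atz(q,r['uv'],z);
            e=(X[:2]@u,X[:2]@v-.411)
            if abs(e[0]-.443)<.03: L.append(e)
for L in(a,b):
    L=np.array(L);print(len(L),L.mean(0),np.median(L,0),L.std(0)/len(L)**.5)
s=get_state();print(s['clock'],s['tool_pos'],s['opening'],s['contact_force'])
E
```

```text
30 [ 0.4462 -0.0402] [ 0.4446 -0.0409] [0.0012 0.0009]
25 [ 0.4537 -0.0378] [ 0.4534 -0.0367] [0.0014 0.001 ]
23.8 [0.5068 0.3613 0.0636] 0.133858887598437 [-0.9808 -4.5766  4.6673]
```

```bash
python3 - <<'E'
from h import *
s=get_state();print(s['clock'],s['tool_pos'],s['opening'],s['contact_force'])
p=snapshot('side');save(p,'s12.png')
cv2.imwrite('pics/s12w.png',cv2.resize(p['frame'][60:320,250:450,::-1],None,fx=2.3,fy=2.3))
E
```

```text
23.8 [0.5068 0.3613 0.0636] 0.133858887598437 [-0.9808 -4.5766  4.6673]
```

View pics/s12w.png

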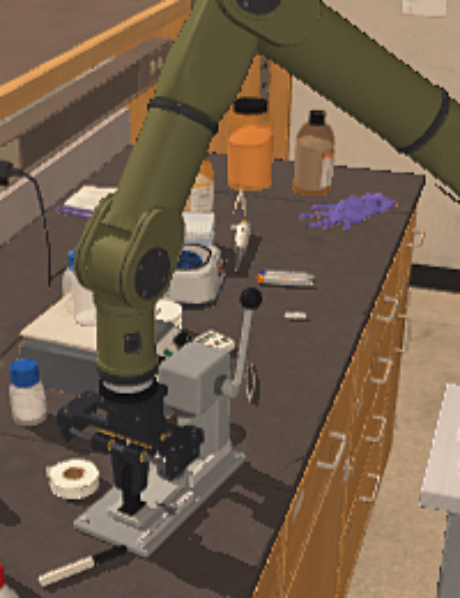

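The picture shows the lever at rest with its knob at (250,298), the tray out with its fin gripped, and the other objects where they were.

```bash
python3 -c "
from h import *
print(finish_job())"
```

```text
the job is handed in; nothing more can be done
None
```

I pulled the lever to its stop and eased it back. Then I pulled the tray out to the index mark, and the job is handed in at about 24 s with the fin still gripped.

- **Lever:** I held the knob in the jaws all the way. At the stop the force rose to about 25 N and the knob moved no further. I brought it back until it pressed on its rest stop, then opened the jaws. Pictures before and after show the knob in the same place, to within about a pixel.
- **Return force:** partway through the return I pulled upward on the knob with up to about 31 N, more than intended. I eased this off before releasing, and the lever did not snap back.
- **Tray:** I gripped the fin with 35 N and pulled it out 40.4 mm. My measurements of the distance needed were about 40.8 mm from the top camera and 40.1 mm from the side camera, so I expect the pointer within about 1 mm of the line. The grip and position stayed steady over the last checks.
- **Disagreement:** 25–30 network readings from the side camera put the mark about 7.5 mm further out than the pointer. I did not follow them: their mark position did not fit the clip visible in the pictures, and they scattered by several mm.
- **Other objects:** the last picture showed the lever at rest and the nearby objects apparently where they were. The clip was not touched, and I made no measured before-and-after check of the other things. The top camera was blocked by the arm during the pull, so the final alignment was checked from the side camera only.

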